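# Third hand at the sprung stop: press the pinhole holder while it is fastened

## Task

Clear the chrome post from in front of the sprung stop and stand it upright, wholly on the round black rubber mat. Then press the purple pinhole holder, upright and on the bench or just clear of it, with its plain face (opposite the brass pinhole disc) flat against the stop's plate and centred between the two marks, firmly enough that the pointer sits in the green band, never to the end of the plate's travel. Finish while still holding it pressed there, steadily, so that a colleague can screw it down; leave the wedge, the pedestal and the loose mirror mount where they are.

Things in the scene. Friction and masses are not known exactly. Their poses are not given: they have to be found in the camera images.
- stop: Fixed sprung stop. Origin on the bench under the middle of the resting plate's face; x points into the plate (pressing direction, away from the robot), y along it, z up. Plate 100 mm wide, 8 to 48 mm above the bench, two black marks on top 21 mm either side of its middle. Block behind (base 130 mm wide, 50 mm high, x 34 to 110 mm) has a white scale on top with a green band; pointer top at 54 mm.
- plate (a joint): How far the sprung plate is pushed in, m, 0 at rest and 0.030 at the end of its travel. The spring is 4 N preloaded and 0.35 N per mm stiff: force = 4 N + 350 N/m x travel. The pointer is in the green band from 0.008 (6.8 N) to 0.020 (11 N).
- plate_face (a point): Middle of the plate's face (28 mm above the bench), moves with the plate; x axis is the pressing direction, into the plate.
- holder_center (a point): Centre of the purple anodized pinhole holder, an upright block 40 x 40 mm, 60 mm high, about 0.25 kg; 30 mm above its underside. x points out of its plain face, which goes against the plate; a 28 mm brass disc is on the -x face. Its two y sides are free for gripping. Starts nearer the robot than the post, x within 45 degrees of the pressing direction.
- holder_face (a point): Middle of the holder's plain face, 20 mm along x from its centre, 30 mm above its underside.
- post_center (a point): Centre of the loose chrome post, an upright cylinder 25 mm in diameter and 75 mm high, about 0.22 kg; point 37.5 mm above its underside. Starts standing 50 to 70 mm in front of the plate, in the way.
- mat: Round black rubber mat fixed to the bench, 120 mm in diameter, 3 mm thick; origin at the centre of its underside, on the bench. Lies to the left or the right.
- pedestal: Bystander: black rubber-footed pedestal, 48 mm in diameter at the foot, 60 mm high; origin at the centre of its underside. Leave alone.
- wedge: Bystander: frosted glass wedge, 50 x 40 mm, 23 mm high; origin at the centre of its underside. Leave alone.
- mirror: Bystander: loose round mirror mount on a small foot, 52 mm in diameter, 58 mm high; origin at the centre of its underside. Leave alone.
- rack: Fixed tiered aluminium rack with three round mirror mounts, at the far left of the bench, 165 mm deep, 260 mm long, 154 mm high; origin on the bench, under the middle of its lowest step. Its x axis points up the steps and its y along them; the footprint runs from -28 to 138 mm in x and 130 mm either way in y.

How it is judged:
On the way:
1. the post stands upright on the mat, let go (horizontal distance between post_center and mat below 0.048 m and angle between post_center's own z axis and vertical below 0.1 rad and height (world z) of post_center between 0.036 and 0.045 m and contact force between the fingers and post below 0.1 N and linear speed of post below 0.02 m/s), for 0.3 s.
At the end, for the whole second after the job is handed in: Post at rest upright, let go, axis within 48 mm of mat centre. Fingers hold the still holder at the bench (within 10 mm), upright and plain face flat on the plate (0.08 rad), within 12 mm of the plate's middle; plate pushed in 7 to 21 mm, holder pressing it with 5 to 14 N (all of step 1 and value of joint plate between 0.007 and 0.021 m and contact force between holder and stop between 5 and 14 N and contact force between the fingers and holder above 1 N and angle between the x axis of holder_center and the x axis of stop, either way round below 0.08 rad and angle between holder_center's own z axis and vertical below 0.08 rad and x of holder_face in the frame of stop between 0.003 and 0.025 m and y of holder_face in the frame of stop between -0.012 and 0.012 m and height (world z) of holder_center below 0.04 m and linear speed of holder below 0.01 m/s); the arm keeps its last pose, push and grip.
It fails at once if the plate is pushed to the end of its travel (value of joint plate above 0.029 m).
It fails at once if the pedestal is disturbed (distance of pedestal from where it was at the start of the episode above 0.015 m).
It fails at once if the wedge is disturbed (distance of wedge from where it was at the start of the episode above 0.015 m).
It fails at once if the mirror mount is disturbed (distance of mirror from where it was at the start of the episode above 0.015 m).
It also fails if it takes over 58 s, if anything falls off the work surface, if the arm or the gripper's body presses on something with over 40 N, if the wrist force passes 120 N, or if a joint passes its speed limit or range.

## Robot

A 6-joint arm with a two-finger parallel gripper is mounted at the origin on the work surface. World frame = base frame: x ahead of the robot, y to its left, z up, the work surface at z = 0. Lengths are in m, angles in rad, forces in N, time in s.
With the tool pointing down it reaches from about 0.225 to 0.875 m from the base axis. Payload 3.4 kg.
Tool frame: the origin (TCP) lies at the very end of the fingers, on their centre line; the grasp point (between the pads) lies manip.pinch_z behind it (manip.pinch_z is the distance from the TCP to the grasp point, in m); z points along the fingers, y is the direction in which the jaws open and shut (so a half turn about z gives the same grasp; the last joint's range is limited). The gripper opens to 85 mm and grips with 20 to 120 N. Pads are 22 mm wide; open, the fingers measure 114 mm over their backs; the gripper's body (76 mm by 85 mm) begins 54 mm behind the grasp point. The pads swing forward as they close: fully open they stand 13 mm farther back than shut.
Start: joints at [1.101, 0.276, 1.505, -0, 1.361, -0.121], TCP at [0.197, 0.54, 0.231] pointing down, gripper open.
Joint ranges: [-2.89, 2.89], [-0.75, 2.08], [0.22, 2.7], [-1.18, 4.32], [0.11, 2.71], [-2.7, 2.7]. Speed limits (rad/s): [2.57, 2.57, 3.14, 3.14, 3.14, 3.14].

## Interface

Orientations are given as a unit quaternion [w, x, y, z].
In Python, from rig import manip, imaging, workorder gives the robot as it stands.
- The arm moves only by the tool apply_moves, never from a script. Its argument "moves" is one flat list of numbers, 7 for each row, row after row: the finger opening in m, from 0 to 0.0854, then the shift along the tool's x, y, z in m, then the turn, a rotation vector about the tool's x, y, z in rad. In form: [jaw, tx, ty, tz, rx, ry, rz, jaw, tx, ty, tz, rx, ry, rz, ...]. A call has exactly 8 rows; each row shifts and turns the pose as measured when the row begins, along the tool's axes as they then stand; what a row does not reach is not made up. A row lasts 1/12 s, in which the tool goes at most 41.7 mm and 7.16 degrees, less where a joint would pass 70% of its speed; a pose out of reach is approached as far as the arm can. A call with a gripper value outside its range is refused whole. The fingers move at their own pace and stop on an object; "newtons" is the grip in N (left out, the last holds). Time passes only in rows, so rows that do not move let the fingers close, or fill a call up. It gives the time, the measured TCP pose, the force and the opening at its end, in the units of the state.
- manip.get_state(): the state, without advancing time (a new reading comes with each control period).
- imaging.get_image(name): name is "scene" or "side" or "wrist"; returns a dict with "image" (400x640x3 uint8, red, green, blue), "range_z" (400x640 float32, m along the optical axis (not along the pixel's ray), 0 where there is no reading), "fx", "fy", "cx", "cy" (pixels), "R" (3x3) and "t" (3): a world point X has camera coordinates R X + t. Camera axes: x right, y down, z forward; pixel columns grow to the right and rows downward; lengths in m; the calibration is good to about 2 mm. The wrist camera is an equidistant fisheye: a pixel r from the principal point sees the ray r / f radians off the axis. A picture is of the moment at which its call begins.
- workorder.sign_off(): hands the job in, once; it reports no verdict.
The state is a dict: "clock": time; "qpos": joint angles; "qd": joint speeds; "effort": joint torques, N m; "position": TCP position; "ee_rot": TCP orientation; "contact_force": force on the tool from outside, world axes, zero at the start; "moment": the same for the moment, N m; "width": finger opening in m.
Only numpy, scipy, OpenCV 4.12 (cv2) and the standard library are available. Lean on these libraries where they do the work, as an engineer would, in place of code of your own. Each camera call takes 0.05 s, during which the arm holds its last target.

## Working session

There is one attempt and no reset: what is moved stays moved. The work goes in short steps, Python scripts to look and compute and a tool call to move; the robot and the scene stay as the last step left them, time stands still between calls to the robot, and variables do not carry over. Pictures are saved under pics/ and viewed, and the job is handed in when it is done.

Besides the shell and the picture viewer there is one more tool, called by a JSON object that holds its "api" and its "payload". apply_moves: Moves the arm, as the interface text tells. Its arguments: {"type":"object","properties":{"moves":{"type":"array"},"newtons":{"type":"number"}},"required":["moves"]}

```bash
ls; mkdir -p pics; python3 - <<'E'
from rig import manip, imaging, workorder
import cv2
print(manip.get_state(), manip.pinch_z, [a for a in dir(manip) if a[0]!='_'])
import numpy as np, pickle
for n in("scene","side","wrist"):
    d=imaging.get_image(n); pickle.dump(d,open(f"{n}0.pkl","wb"))
    cv2.imwrite(f"pics/{n}0.png",d["image"][:,:,::-1]); print(n,d["fx"],d["cx"],d["cy"],-d["R"].T@d["t"])
E
```

```text
pics
{'clock': 0.0, 'qpos': array([ 1.10098945e+00,  2.76554833e-01,  1.50615258e+00,  4.50923748e-06,
        1.36067307e+00, -1.21005441e-01]), 'qd': array([ 7.90870669e-04,  2.25061342e-05, -2.37192311e-03, -2.78115209e-04,
        7.32337529e-04,  1.70832124e-04]), 'effort': array([-1.62523771e-03, -4.16770005e+01, -2.45802158e+01, -4.85433120e-04,
        1.11640131e-02, -1.13160340e-05]), 'position': array([0.19628239, 0.53989467, 0.23045485]), 'ee_rot': array([-2.62352926e-04,  1.73518375e-01,  9.84830226e-01, -8.54551453e-04]), 'contact_force': array([0.57887991, 0.0653832 , 0.20375952]), 'moment': array([-0.07756782, -0.05570173,  0.04173846]), 'width': 0.08522445613220742} 0.0187 ['MotionError', 'get_state', 'pinch_z']
scene 378.1853547921879 314.4170592306463 196.9909647348413 [ 1.01128059 -0.20152269  0.77291503]
side 442.94856189703086 315.853820154898 197.21945329750494 [ 0.06354279 -0.88412473  0.88654832]
wrist 309.70691628693146 318.1555458161018 203.26337299784487 [0.12356142 0.56740032 0.3726679 ]
```

View pics/scene0.png

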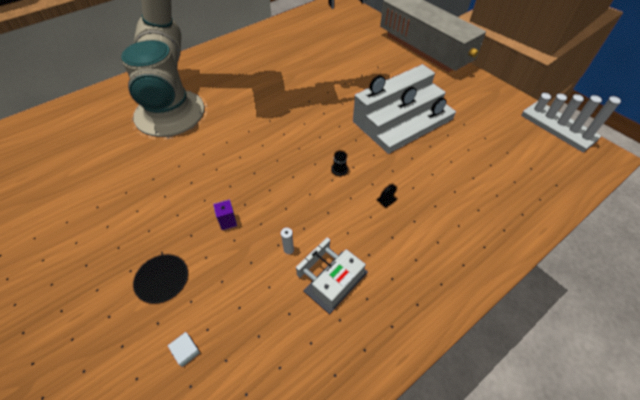

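View pics/side0.png

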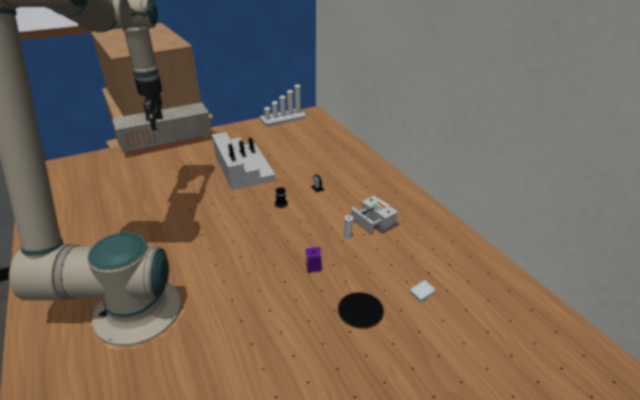

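View pics/wrist0.png

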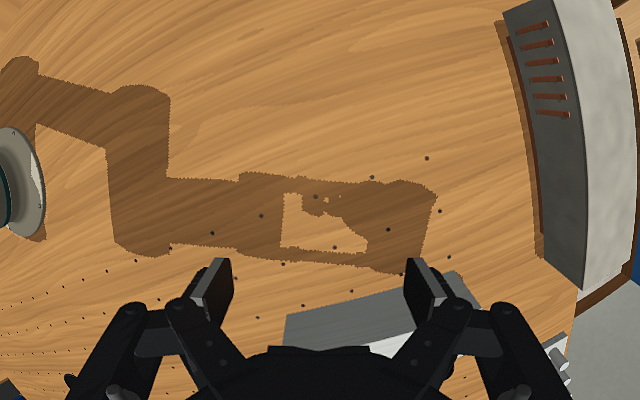

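The scene view shows the holder at (225,215), the post at (287,240), the stop at about (335,272), the mat at (161,278), the wedge at (183,348), the pedestal at (340,162) and the mirror at (388,195). The wrist camera doesn't see the work area yet. Next I measure.

```bash
cat > h.py <<'E'
import numpy as np, cv2, pickle
def cloud(d):
    v,u=np.mgrid[0:400,0:640]; z=d["range_z"]
    P=np.stack([(u-d["cx"])/d["fx"]*z,(v-d["cy"])/d["fy"]*z,z],-1)
    return (P-d["t"])@d["R"]
def ray(d,uv,h):
    uv=np.atleast_2d(uv).astype(float)
    r=np.stack([(uv[:,0]-d["cx"])/d["fx"],(uv[:,1]-d["cy"])/d["fy"],np.ones(len(uv))],-1)@d["R"]
    c=-d["R"].T@d["t"]; return c+r*((h-c[2])/r[:,2])[:,None]
def box(m,x0,y0,x1,y1):
    k=np.zeros(m.shape,bool);k[y0:y1,x0:x1]=1;return m&k
E
python3 - <<'E'
from h import *
R={"scene":dict(h=(205,190,245,235),m=(125,245,200,310),p=(275,222,300,258),s=(290,230,372,315),w=(160,328,205,370),ped=(325,145,352,178),mir=(372,180,402,210)),
"side":dict(h=(300,242,328,276),m=(330,285,390,332),p=(340,210,356,242),s=(346,192,402,235),w=(405,278,440,302),ped=(270,183,292,210),mir=(308,172,328,194))}
for n in R:
    d=pickle.load(open(n+"0.pkl","rb")); I=d["image"].astype(int); W=cloud(d); r=R[n]
    hsv=cv2.cvtColor(d["image"],cv2.COLOR_RGB2HSV).astype(int)
    pm=box((I[...,2]>I[...,1]+30)&(I[...,0]>I[...,1]),*r["h"]); 
    print(n,"holder n",pm.sum(),"zmax",W[pm][:,2].max())
    t=pm&(W[...,2]>.054); 
    print(" top pts",W[t].mean(0),t.sum()); print(" minrect",cv2.minAreaRect(W[t][:,:2].astype(np.float32)))
    mm=box(I.sum(-1)<60,*r["m"]); c=max(cv2.findContours(mm.astype(np.uint8),0,1)[0],key=cv2.contourArea)[:,0]
    g=ray(d,c,.003)[:,:2]; print(" mat",cv2.minEnclosingCircle(g.astype(np.float32)), g.mean(0))
    b=box(W[...,2]>.066,*r["p"]); print(" post top",b.sum(),W[b].mean(0),W[b].min(0),W[b].max(0), cv2.minEnclosingCircle(W[b][:,:2].astype(np.float32)))
    for k in("w","ped","mir"):
        b=box(W[...,2]>.012,*r[k]); print(" ",k,b.sum(),W[b].mean(0),W[b].min(0),W[b].max(0))
    b=box((W[...,2]>.046)&(W[...,2]<.06),*r["s"]);print(" stop hi",b.sum(),W[b].mean(0),cv2.minAreaRect(W[b][:,:2].astype(np.float32)))
    x0,y0,x1,y1=r["s"] ; cv2.imwrite(f"pics/{n}_s.png",cv2.resize(d["image"][y0:y1,x0:x1,::-1],None,fx=7,fy=7,interpolation=0)[:600,:800])
E
```

```text
scene holder n 448 zmax 0.7729150277551058
 top pts [ 0.47287216 -0.06218237  0.06306302] 250
 minrect ((0.7267076969146729, -0.13782453536987305), (0.0400143638253212, 0.581855058670044), 73.4489517211914)
 mat ((0.5051544904708862, -0.252708375453949), 0.05445842817425728) [ 0.49116992 -0.24797836]
 post top 108 [0.63518586 0.00561714 0.0938773 ] [ 0.61003703 -0.20152269  0.06607001] [1.01128059 0.02383591 0.77291503] ((0.8117066621780396, -0.0909450501203537), 0.2282603234052658)
  w 556 [ 0.68699524 -0.27832879  0.02348149] [ 0.65523737 -0.29988896  0.01200037] [ 1.01128059 -0.20152269  0.77291503]
  ped 282 [0.5264793  0.24546407 0.0659316 ] [ 0.48819394 -0.20152269  0.01241258] [1.01128059 0.28296011 0.77291503]
  mir 211 [0.66786069 0.2798764  0.05143232] [ 0.65288733 -0.20152269  0.0130546 ] [1.01128059 0.31728099 0.77291503]
 stop hi 1548 [0.74914147 0.04483758 0.05066427] ((0.7085680961608887, 0.04033678025007248), (0.1578776240348816, 0.11117221415042877), 9.495471954345703)
side holder n 321 zmax 0.8865483220672259
 top pts [ 0.46006109 -0.08056789  0.07519369] 158
 minre
[... 201 characters left out ...]
1565]
 post top 52 [ 0.5992423  -0.02545603  0.10447942] [ 0.06354279 -0.88412473  0.06650175] [0.63424034 0.02412465 0.88654832] ((0.3469258248806, -0.432746946811676), 0.5330614447593689)
  w 248 [ 0.67035165 -0.29359087  0.03497894] [ 0.06354279 -0.88412473  0.0120389 ] [ 0.70650983 -0.25957123  0.88654832]
  ped 181 [0.49824678 0.24190227 0.05165817] [ 0.06354279 -0.88412473  0.01210895] [0.52242925 0.28411238 0.88654832]
  mir 104 [0.65593092 0.28321892 0.03844492] [0.64989525 0.26232689 0.01277086] [0.66773328 0.31226718 0.05881942]
 stop hi 468 [0.73891218 0.0405926  0.05011019] ((0.6978521347045898, 0.03649727627635002), (0.18262574076652527, 0.11401738971471786), 10.998044967651367)
```

View pics/scene_s.png

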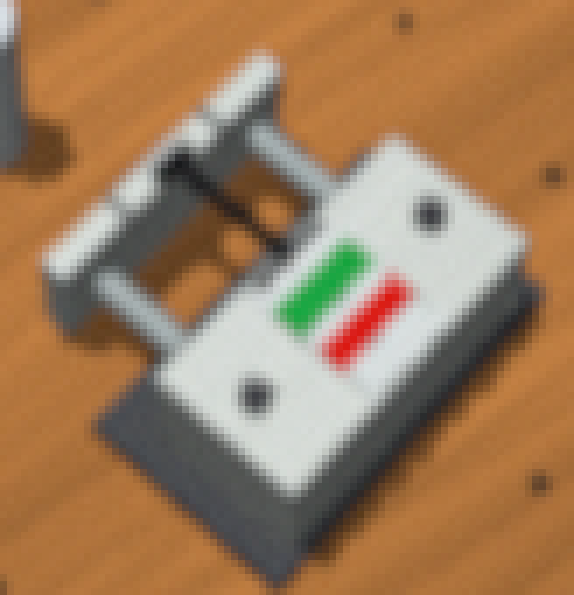

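```bash
python3 - <<'E'
from h import *
f32=np.float32
R={"scene":dict(h=(205,190,245,235),m=(125,245,200,310),p=(275,222,300,258),s=(290,230,372,315)),
"side":dict(h=(300,242,328,276),m=(330,285,390,332),p=(340,210,356,242),s=(346,192,402,235))}
for n in R:
    d=pickle.load(open(n+"0.pkl","rb")); I=d["image"].astype(int); W=cloud(d); r=R[n]
    ok=d["range_z"]>.1
    pm=box((I[...,2]>I[...,1]+30)&(I[...,0]>I[...,1])&ok,*r["h"])
    t=pm&(W[...,2]>.055)&(W[...,2]<.065)
    print(n,"holder",t.sum(),W[t].mean(0),cv2.minAreaRect(W[t][:,:2].astype(f32)))
    mm=box(I.sum(-1)<120,*r["m"]); c=max(cv2.findContours(mm.astype(np.uint8),0,1)[0],key=cv2.contourArea)[:,0]
    g=ray(d,c,.003)[:,:2]; print(" mat",cv2.minEnclosingCircle(g.astype(f32)),cv2.fitEllipse(g.astype(f32)))
    b=box(ok&(W[...,2]>.070)&(W[...,2]<.08),*r["p"]); print(" post top",b.sum(),W[b].mean(0),cv2.minEnclosingCircle(W[b][:,:2].astype(f32)))
    b=box(ok&(W[...,2]>.02)&(W[...,2]<.065),*r["p"]); print(" post side",W[b].mean(0),W[b].min(0),W[b].max(0))
    hi=box(ok&(W[...,2]>.044)&(W[...,2]<.056)&(I.sum(-1)>480),*r["s"])
    N,L,S,C=cv2.connectedComponentsWithStats(hi.astype(np.uint8))
    for k in range(1,N):
        if S[k,4]>20:
            q=W[L==k]; print(" stop comp",S[k],q.mean(0),cv2.minAreaRect(q[:,:2].astype(f32)))
    gr=box((I[...,1]>I[...,0]+50)&ok,*r["s"]); rd=box((I[...,0]>I[...,1]+100)&(I[...,0]>170)&ok&(W[...,2]>.045),*r["s"])
    print(" green",gr.sum(),W[gr].mean(0),"red",rd.sum(),W[rd].mean(0))
d=pickle.load(open("scene0.pkl","rb"))
print("plate front corners",ray(d,[[296.4,266.9],[327.4,237.1]],.048))
E
```

```text
scene holder 246 [ 0.4705056  -0.06159369  0.06027796] ((0.4695686101913452, -0.06084431707859039), (0.04005878418684006, 0.04243100434541702), 68.63301849365234)
 mat ((0.5086632370948792, -0.2527993619441986), 0.057683248072862625) ((0.5089216828346252, -0.2531249523162842), (0.11204972118139267, 0.11267197877168655), 135.8480682373047)
 post top 93 [0.62357615 0.01165281 0.07528187] ((0.6229450106620789, 0.012564334087073803), 0.013017457909882069)
 post side [0.630808   0.00828613 0.0425151 ] [ 6.15692522e-01 -9.31023161e-07  2.01919279e-02] [0.6351234  0.02305647 0.06465222]
 stop comp [296 237  34  32 166] [0.68697215 0.03512667 0.04831086] ((0.6866623759269714, 0.03647064417600632), (0.010847709141671658, 0.09984065592288971), 9.976125717163086)
 stop comp [ 313  250   52   50 1032] [0.76168937 0.04604499 0.05061367] ((0.7599207758903503, 0.04831628501415253), (0.05356259644031525, 0.10923752933740616), 9.580994606018066)
 green 76 [0.75160562 0.04616186 0.05182456] red 50 [0.76805379 0.04986718 0.05167286]
side holder 149 [ 0.46776287 -0.06446784  0.05969365] ((0.467765480279
[... 214 characters left out ...]
8109389543533, 0.11042345315217972), 65.49343872070312)
 post top 41 [0.62155591 0.00971178 0.07437459] ((0.6211252212524414, 0.010693290270864964), 0.013619698584079742)
 post side [0.63687651 0.02513023 0.03952495] [ 0.6089306  -0.00452892  0.02048497] [0.68045676 0.08696789 0.06498224]
 stop comp [364 197  32  20 175] [0.76220514 0.04426618 0.04978282] ((0.7608329653739929, 0.047484975308179855), (0.05359858274459839, 0.10457718372344971), 8.124421119689941)
 green 4 [0.75033623 0.04878144 0.05235675] red 0 [nan nan nan]
plate front corners [[ 0.69249029 -0.01215136  0.048     ]
 [ 0.67571002  0.08553463  0.048     ]]<stdin>:21: RuntimeWarning: Mean of empty slice.
  ret = um.true_divide(
```

Measured in both views, which agree to about 3 mm:

| Thing | Position (m) | Yaw |
|---|---|---|
| Post | (0.622, 0.012) | – |
| Holder | (0.469, -0.062) | about -21° |
| Stop face | about (0.684, 0.036) | about 9.8° |
| Mat | (0.509, -0.2535) | – |

The sizes fit: plate 100 mm, post diameter 26 mm, tops at 75, 60 and 48 mm. I'll move above the post next.

{"api": "apply_moves", "payload": {"moves": [0.085, -0.034, -0.0205, 0, 0, 0, 0, 0.085, -0.034, -0.0205, 0, 0, 0, 0, 0.085, -0.034, -0.0205, 0, 0, 0, 0, 0.085, -0.034, -0.0205, 0, 0, 0, 0, 0.085, -0.034, -0.0205, 0, 0, 0, 0, 0.085, -0.034, -0.0205, 0, 0, 0, 0, 0.085, -0.034, -0.0205, 0, 0, 0, 0, 0.085, -0.034, -0.0205, 0, 0, 0, 0]}}

```text
clock: 0.82
position: [0.3979, 0.2907, 0.2266]
ee_rot: [-0.003, 0.165, 0.986, -0.0]
contact_force: [0.8, 0.0, -0.4]
width: 0.085
```

{"api": "apply_moves", "payload": {"moves": [0.085, -0.034, -0.0205, 0, 0, 0, 0, 0.085, -0.034, -0.0205, 0, 0, 0, 0, 0.085, -0.034, -0.0205, 0, 0, 0, 0, 0.085, -0.034, -0.0205, 0, 0, 0, 0, 0.085, -0.034, -0.0205, 0, 0, 0, 0, 0.085, -0.034, -0.0205, 0, 0, 0, 0, 0.085, -0.034, -0.0205, 0, 0, 0, 0, 0.085, 0, 0, 0, 0, 0, 0]}}

```text
clock: 1.48
position: [0.5859, 0.0581, 0.2233]
ee_rot: [-0.002, 0.169, 0.986, -0.001]
contact_force: [0.3, 1.7, -0.1]
width: 0.0851
```

```bash
cat >> h.py <<'E'
from scipy.spatial.transform import Rotation as Ro
def Rt(s): return Ro.from_quat(np.roll(s["ee_rot"],-1))
def plan(s,p,yaw_y):
    "tool-frame shift and turn (rotvec) to get TCP at p, pointing down, jaw axis at yaw_y (deg, mod 180)"
    r=Rt(s); y=np.array([np.cos(np.radians(yaw_y)),np.sin(np.radians(yaw_y)),0]); 
    if y@r.as_matrix()[:,1]<0: y=-y
    z=np.array([0,0,-1.]); T=Ro.from_matrix(np.stack([np.cross(y,z),y,z],1))
    return np.round(r.inv().apply(np.array(p)-s["position"]),4),np.round((r.inv()*T).as_rotvec(),4)
def show(s):
    m=Rt(s).as_matrix(); print("t",round(s["clock"],2),"p",s["position"].round(4),"yawy",np.degrees(np.arctan2(m[1,1],m[0,1])).round(2),"z",m[:,2].round(4),"F",s["contact_force"].round(2),"w",round(s["width"],4),"q",s["qpos"].round(2))
def wray(d,uv,h):
    uv=np.atleast_2d(uv).astype(float); a=uv-[d["cx"],d["cy"]]; rr=np.hypot(*a.T); th=rr/d["fx"]
    r=np.stack([np.sin(th)*a[:,0]/rr,np.sin(th)*a[:,1]/rr,np.cos(th)],-1)@d["R"]
    c=-d["R"].T@d["t"]; return c+r*((h-c[2])/r[:,2])[:,None]
E
python3 - <<'E'
from h import *
from rig import manip,imaging
s=manip.get_state();show(s);print(plan(s,[.622,.0115,.15],70))
d=imaging.get_image("wrist");pickle.dump(d,open("w1.pkl","wb"));cv2.imwrite("pics/w1.png",d["image"][:,:,::-1])
E
```

```text
t 1.48 p [0.5859 0.0581 0.2233] yawy 70.56 z [-0.0038 -0.002  -1.    ] F [ 0.29  1.68 -0.07] w 0.0851 q [-0.02  0.3   1.49 -0.    1.36 -1.25]
(array([-0.0497, -0.0317,  0.0733]), array([-0.0032, -0.0029,  0.0098]))
```

View pics/w1.png

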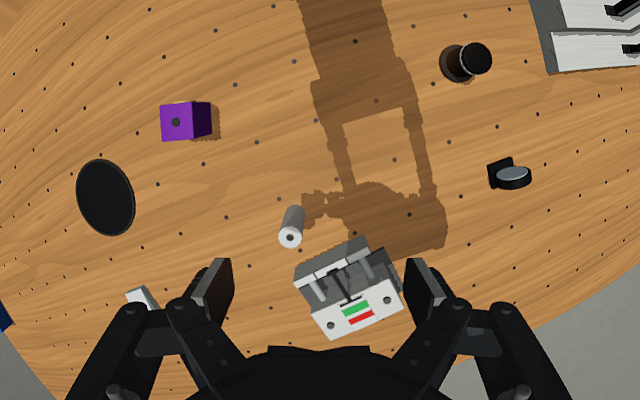

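The wrist view shows the post top at (290,238), the stop plate edge from (294,276) to (367,238), the holder top at (178,122) and the mat at (105,197). I'll cross-check these.

```bash
python3 - <<'E'
from h import *
f32=np.float32
d=pickle.load(open("w1.pkl","rb"));I=d["image"].astype(int)
print("post top",wray(d,[290,238],.075))
m=box(I.sum(-1)<100,70,150,140,245);c=max(cv2.findContours(m.astype(np.uint8),0,1)[0],key=cv2.contourArea)[:,0]
print("mat",cv2.minEnclosingCircle(wray(d,c,.003)[:,:2].astype(f32)))
h=box((I[...,2]>I[...,1]+60)&(I[...,0]>100),150,95,215,150);c=max(cv2.findContours(h.astype(np.uint8),0,1)[0],key=cv2.contourArea)[:,0]
print("holder",cv2.minAreaRect(wray(d,c,.06)[:,:2].astype(f32)))
cv2.imwrite("pics/w1c.png",cv2.resize(d["image"][225:345,270:420,::-1],None,fx=5,fy=5,interpolation=2))
E
```

```text
post top [[0.62523626 0.01347866 0.075     ]]
mat ((0.508068323135376, -0.252972275018692), 0.05755173787474632)
holder ((0.4694017171859741, -0.05959450453519821), (0.03862202167510986, 0.03917786851525307), 71.66963958740234)
```

View pics/w1c.png

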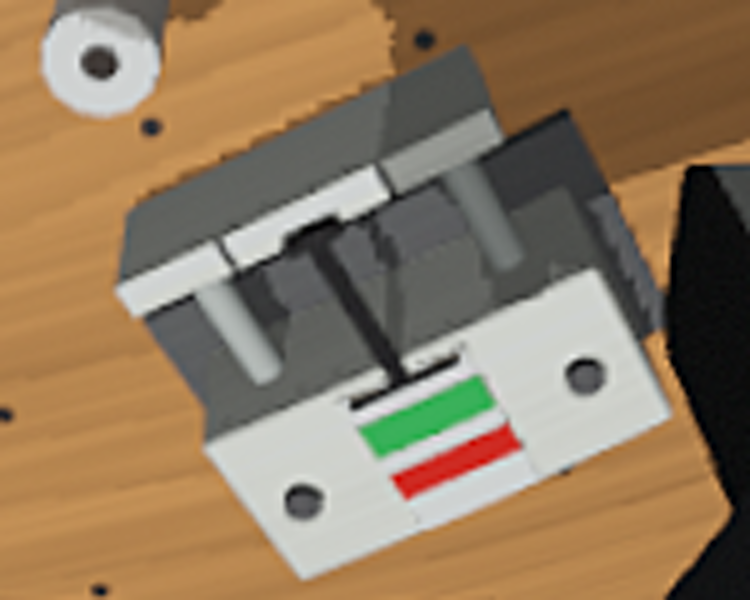

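The crop shows the plate's front top edge from (117,292) to (487,112), with marks at (218,244) and (375,168).

```bash
python3 - <<'E'
from h import *
from rig import manip
d=pickle.load(open("w1.pkl","rb"))
for a,b in (((117,292),(487,112)),((218,244),(375,168))):
    P=wray(d,[[270+x/5,225+y/5] for x,y in(a,b)],.048); e=P[1]-P[0]
    print(P,P.mean(0),np.linalg.norm(e),np.degrees(np.arctan2(-e[0],e[1])))
s=manip.get_state();show(s);print(plan(s,[.6235,.0125,.1],70))
E
```

```text
[[ 0.69304226 -0.01149532  0.048     ]
 [ 0.67614206  0.08582453  0.048     ]] [0.68459216 0.03716461 0.048     ] 0.09877635592870046 9.851526648837192
[[0.68813292 0.01614314 0.048     ]
 [0.68106095 0.05725143 0.048     ]] [0.68459693 0.03669729 0.048     ] 0.04171215437462297 9.761207719394298
t 1.53 p [0.5834 0.0606 0.2232] yawy 70.59 z [-7.2e-03  8.0e-04 -1.0e+00] F [-0.68 -0.17 -1.1 ] w 0.0851 q [-0.02  0.3   1.49  0.    1.36 -1.25]
(array([-0.0547, -0.0319,  0.1229]), array([-0.0017, -0.007 ,  0.0103]))
```

{"api": "apply_moves", "payload": {"moves": [0.085, -0.019, -0.011, 0.02, 0, -0.003, 0.005, 0.085, -0.019, -0.011, 0.02, 0, -0.003, 0.005, 0.085, -0.017, -0.01, 0.02, 0, 0, 0, 0.085, 0, 0, 0.02, 0, 0, 0, 0.085, 0, 0, 0.015, 0, 0, 0, 0.085, 0, 0, 0.005, 0, 0, 0, 0.085, 0, 0, 0, 0, 0, 0, 0.085, 0, 0, 0, 0, 0, 0]}}

```text
clock: 2.2
position: [0.6217, 0.0159, 0.1189]
ee_rot: [-0.003, 0.173, 0.985, 0.002]
contact_force: [-0.0, 0.4, 0.9]
width: 0.0853
```

```bash
python3 - <<'E'
from h import *
from rig import manip
s=manip.get_state();show(s);print(plan(s,[.6235,.0125,.03],70))
E
```

```text
t 2.2 p [0.6217 0.0159 0.1189] yawy 70.08 z [-0.0055  0.0041 -1.    ] F [-0.04  0.44  0.93] w 0.0853 q [-0.09  0.43  1.56  0.    1.16 -1.31]
(array([-0.0034, -0.0027,  0.0889]), array([ 0.0019, -0.0066,  0.0014]))
```

{"api": "apply_moves", "payload": {"moves": [0.085, -0.0035, -0.0025, 0.005, 0, -0.006, 0, 0.085, 0, 0, 0.018, 0, 0, 0, 0.085, 0, 0, 0.018, 0, 0, 0, 0.085, 0, 0, 0.018, 0, 0, 0, 0.085, 0, 0, 0.018, 0, 0, 0, 0.085, 0, 0, 0.01, 0, 0, 0, 0.085, 0, 0, 0.005, 0, 0, 0, 0.085, 0, 0, 0, 0, 0, 0]}}

```text
clock: 2.87
position: [0.6315, 0.0147, 0.0334]
ee_rot: [0.011, 0.17, 0.985, 0.002]
contact_force: [-0.1, -0.9, -0.2]
width: 0.0847
```

{"api": "apply_moves", "payload": {"moves": [0.04, 0, 0, 0, 0, 0, 0, 0.02, 0, 0, 0, 0, 0, 0, 0.01, 0, 0, 0, 0, 0, 0, 0.01, 0, 0, 0, 0, 0, 0, 0.01, 0, 0, 0, 0, 0, 0, 0.01, 0, 0, 0, 0, 0, 0, 0.01, 0, 0, 0, 0, 0, 0, 0.01, 0, 0, 0, 0, 0, 0], "newtons": 40}}

```text
clock: 3.53
position: [0.6346, 0.0144, 0.0383]
ee_rot: [0.015, 0.17, 0.985, 0.002]
contact_force: [1.0, -0.0, -1.5]
width: 0.0244
```

```bash
python3 - <<'E'
from h import *
from rig import manip,imaging
s=manip.get_state();show(s)
d=imaging.get_image("wrist");cv2.imwrite("pics/w2.png",d["image"][:,:,::-1])
E
```

```text
t 3.53 p [0.6346 0.0144 0.0383] yawy 70.4 z [ 0.0303 -0.0011 -0.9995] F [ 1.02 -0.04 -1.47] w 0.0244 q [-0.09  0.5   1.66  0.    0.95 -1.32]
```

View pics/w2.png

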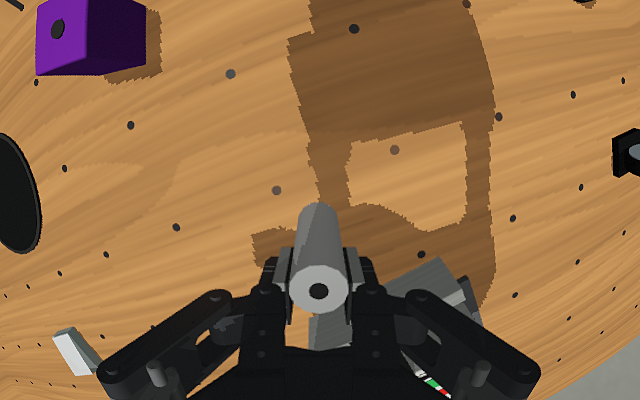

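The post is gripped at width 24.4 mm, and its top shows at (318,291) between the pads. I'll lift and correct the small tilt.

```bash
python3 - <<'E'
from h import *
from rig import manip,imaging
s=manip.get_state();print(plan(s,[.632,.0146,.13],70))
E
```

```text
(array([-0.0002,  0.0002, -0.0918]), array([0.0092, 0.0286, 0.0068]))
```

{"api": "apply_moves", "payload": {"moves": [0.01, 0, 0, -0.01, 0, 0, 0, 0.01, 0, 0, -0.02, 0.003, 0.01, 0, 0.01, 0, 0, -0.02, 0.003, 0.01, 0, 0.01, 0, 0, -0.02, 0.003, 0.008, 0, 0.01, 0, 0, -0.015, 0, 0, 0, 0.01, 0, 0, -0.006, 0, 0, 0, 0.01, 0, 0, 0, 0, 0, 0, 0.01, 0, 0, 0, 0, 0, 0]}}

```text
clock: 4.25
position: [0.6308, 0.0148, 0.1338]
ee_rot: [-0.003, 0.17, 0.985, -0.0]
contact_force: [0.2, -0.7, -1.8]
width: 0.024
```

```bash
python3 - <<'E'
from h import *
from rig import manip,imaging
s=manip.get_state();show(s)
d=imaging.get_image("wrist");cv2.imwrite("pics/w3.png",d["image"][:,:,::-1])
d=imaging.get_image("scene");cv2.imwrite("pics/s3.png",cv2.resize(d["image"][150:320,150:420,::-1],None,fx=2.8,fy=2.8))
s=manip.get_state();show(s);print(plan(s,[.516,-.2515,.13],70))
E
```

```text
t 4.25 p [0.6308 0.0148 0.1338] yawy 70.38 z [-5.9e-03  8.0e-04 -1.0e+00] F [ 0.19 -0.71 -1.79] w 0.024 q [-0.09  0.43  1.52  0.    1.2  -1.32]
t 4.35 p [0.6303 0.0149 0.1329] yawy 70.38 z [-7.6e-03  9.0e-04 -1.0e+00] F [-0.42  0.52 -1.3 ] w 0.0242 q [-0.09  0.43  1.52  0.    1.2  -1.32]
(array([ 0.0183, -0.2893,  0.0035]), array([-0.0017, -0.0074,  0.0067]))
```

View pics/w3.png

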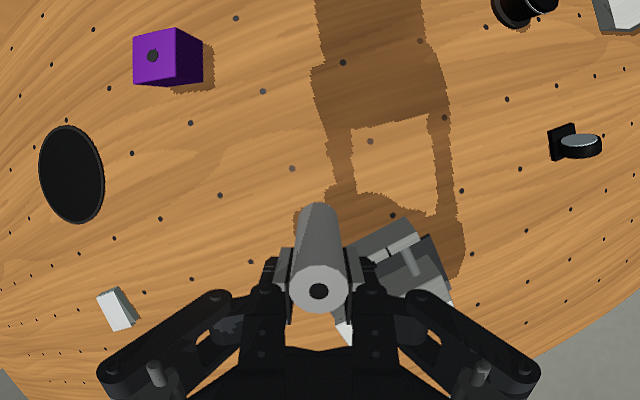

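View pics/s3.png

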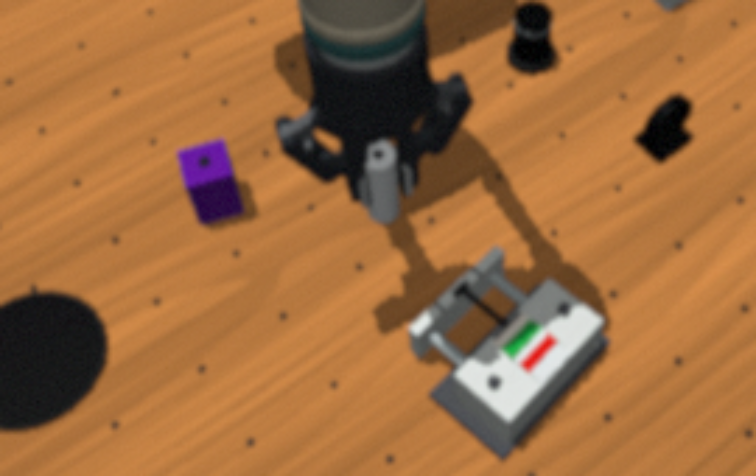

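The post is held upright, with its top at (318,291) in the wrist view. I move it to the mat.

```bash
python3 - <<'E'
from h import *
from rig import manip,imaging
d=imaging.get_image("wrist");s=manip.get_state()
W=wray(d,[[318,291]],s["position"][2]+.075-.036);print(W-s["position"], Rt(s).inv().apply(W-s["position"]))
E
```

```text
[[-0.0069068   0.00317006  0.039     ]] [[ 0.00789324  0.00059324 -0.0389371 ]]
```

{"api": "apply_moves", "payload": {"moves": [0.01, 0.001, -0.02, 0, 0, -0.002, 0, 0.01, 0.002, -0.033, 0, 0, 0, 0, 0.01, 0.002, -0.033, 0, 0, 0, 0, 0.01, 0.002, -0.033, 0, 0, 0, 0, 0.01, 0.002, -0.033, 0, 0, 0, 0, 0.01, 0.002, -0.033, 0, 0, 0, 0, 0.01, 0.002, -0.033, 0, 0, 0, 0, 0.01, 0.002, -0.033, 0, 0, 0, 0]}}

```text
clock: 5.07
position: [0.5265, -0.2162, 0.1227]
ee_rot: [-0.01, 0.164, 0.986, 0.003]
contact_force: [0.8, -1.5, -1.8]
width: 0.0244
```

```bash
python3 - <<'E'
from h import *
from rig import manip,imaging
s=manip.get_state();show(s);print(plan(s,[.516,-.2515,.1],70))
E
```

```text
t 5.07 p [ 0.5265 -0.2162  0.1227] yawy 71.07 z [-0.0194  0.0095 -0.9998] F [ 0.76 -1.5  -1.85] w 0.0244 q [-0.51  0.36  1.67 -0.    1.14 -1.75]
(array([-0.002 , -0.0369,  0.0226]), array([ 0.0025, -0.0215,  0.0187]))
```

{"api": "apply_moves", "payload": {"moves": [0.01, -0.001, -0.02, 0, 0.001, -0.01, 0.01, 0.01, -0.001, -0.015, 0.005, 0.001, -0.01, 0.009, 0.01, 0, -0.005, 0.015, 0, 0, 0, 0.01, 0, 0, 0.015, 0, 0, 0, 0.01, 0, 0, 0.012, 0, 0, 0, 0.01, 0, 0, 0.005, 0, 0, 0, 0.01, 0, 0, 0, 0, 0, 0, 0.01, 0, 0, 0, 0, 0, 0]}}

```text
clock: 5.73
position: [0.5059, -0.2634, 0.0617]
ee_rot: [-0.007, 0.18, 0.984, 0.001]
contact_force: [0.5, -0.3, -2.6]
width: 0.0241
```

```bash
python3 - <<'E'
from h import *
from rig import manip,imaging
s=manip.get_state();show(s);print(plan(s,[.516,-.256,.045],70))
E
```

```text
t 5.73 p [ 0.5059 -0.2634  0.0617] yawy 69.3 z [-0.0127  0.004  -0.9999] F [ 0.54 -0.33 -2.57] w 0.0241 q [-0.6   0.42  1.75 -0.    0.99 -1.81]
(array([-0.007 ,  0.0105,  0.0166]), array([-0.0007, -0.0132, -0.0122]))
```

{"api": "apply_moves", "payload": {"moves": [0.01, -0.004, 0.005, 0, 0, -0.007, -0.006, 0.01, -0.003, 0.004, 0.003, 0, -0.006, -0.006, 0.01, 0, 0, 0.003, 0, 0, 0, 0.01, 0, 0, 0.003, 0, 0, 0, 0.01, 0, 0, 0.002, 0, 0, 0, 0.01, 0, 0, 0.002, 0, 0, 0, 0.01, 0, 0, 0, 0, 0, 0, 0.01, 0, 0, 0, 0, 0, 0]}}

```text
clock: 6.4
position: [0.519, -0.256, 0.0497]
ee_rot: [0.003, 0.172, 0.985, -0.001]
contact_force: [0.1, -0.5, -1.0]
width: 0.0242
```

```bash
python3 - <<'E'
from h import *
from rig import manip,imaging
s=manip.get_state();show(s);print(plan(s,[.516,-.256,.04],70))
E
```

```text
t 6.4 p [ 0.519  -0.256   0.0497] yawy 70.22 z [ 0.0048 -0.0032 -1.    ] F [ 0.07 -0.51 -0.95] w 0.0242 q [-0.58  0.43  1.76 -0.    0.94 -1.8 ]
(array([ 0.0029, -0.001 ,  0.0097]), array([-0.0014,  0.0056,  0.0039]))
```

{"api": "apply_moves", "payload": {"moves": [0.01, 0.001, 0, 0.002, 0, 0.003, 0, 0.01, 0.001, 0, 0.002, 0, 0.002, 0, 0.01, 0, 0, 0.002, 0, 0, 0, 0.01, 0, 0, 0.002, 0, 0, 0, 0.01, 0, 0, 0.002, 0, 0, 0, 0.01, 0, 0, 0.002, 0, 0, 0, 0.01, 0, 0, 0.001, 0, 0, 0, 0.01, 0, 0, 0, 0, 0, 0]}}

```text
clock: 7.07
position: [0.5172, -0.2559, 0.0413]
ee_rot: [0.001, 0.172, 0.985, -0.001]
contact_force: [0.9, -0.1, -1.1]
width: 0.024
```

```bash
python3 - <<'E'
from h import *
from rig import manip,imaging
s=manip.get_state();show(s)
d=imaging.get_image("side");cv2.imwrite("pics/d4.png",cv2.resize(d["image"][220:350,280:440,::-1],None,fx=4.5,fy=4.5))
d=imaging.get_image("scene");cv2.imwrite("pics/s4.png",cv2.resize(d["image"][200:330,90:250,::-1],None,fx=4.5,fy=4.5))
E
```

```text
t 7.07 p [ 0.5172 -0.2559  0.0413] yawy 70.19 z [ 0.0018 -0.0028 -1.    ] F [ 0.86 -0.05 -1.06] w 0.024 q [-0.58  0.44  1.77 -0.    0.93 -1.8 ]
```

View pics/s4.png

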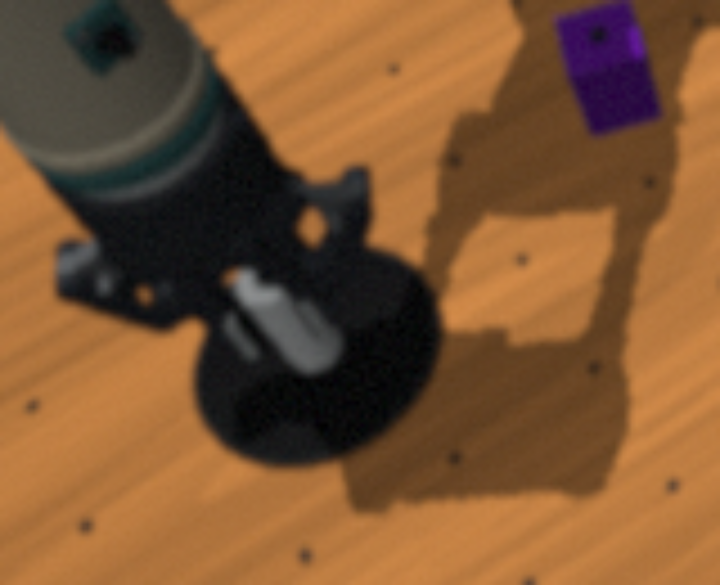

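View pics/d4.png

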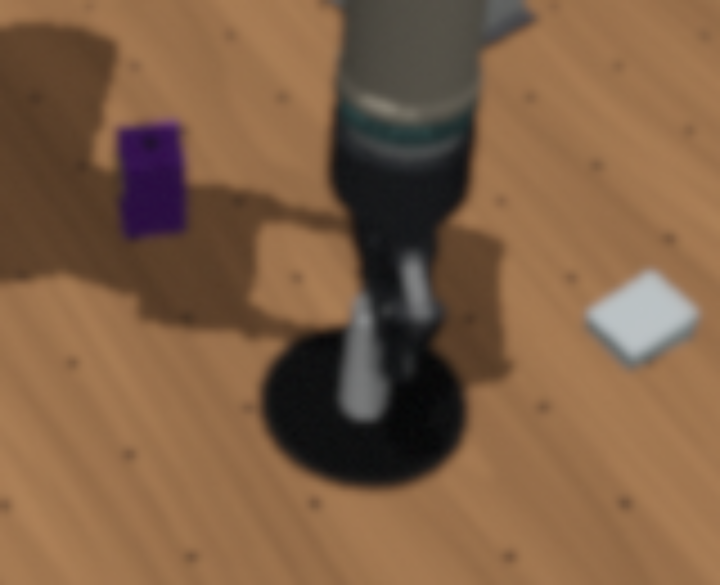

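The post is over the middle of the mat in both views. I keep lowering gently until it touches.

{"api": "apply_moves", "payload": {"moves": [0.01, 0, 0, 0.002, 0, 0, 0, 0.01, 0, 0, 0.002, 0, 0, 0, 0.01, 0, 0, 0.002, 0, 0, 0, 0.01, 0, 0, 0.002, 0, 0, 0, 0.01, 0, 0, 0.0015, 0, 0, 0, 0.01, 0, 0, 0.0015, 0, 0, 0, 0.01, 0, 0, 0.0015, 0, 0, 0, 0.01, 0, 0, 0.0015, 0, 0, 0]}}

```text
clock: 7.83
position: [0.5175, -0.2561, 0.0408]
ee_rot: [0.003, 0.172, 0.985, -0.002]
contact_force: [-3.3, 1.6, 11.3]
width: 0.024
```

```bash
python3 - <<'E'
from h import *
from rig import manip,imaging
for i in range(3):
    s=manip.get_state();show(s);d=imaging.get_image("side")
cv2.imwrite("pics/d5.png",cv2.resize(d["image"][220:350,280:440,::-1],None,fx=4.5,fy=4.5))
E
```

```text
t 7.83 p [ 0.5175 -0.2561  0.0408] yawy 70.21 z [ 0.0045 -0.0049 -1.    ] F [-3.28  1.58 11.34] w 0.024 q [-0.58  0.44  1.77 -0.    0.92 -1.8 ]
t 7.88 p [ 0.5175 -0.256   0.0408] yawy 70.21 z [ 0.0045 -0.0048 -1.    ] F [-3.   1.7 11.1] w 0.0239 q [-0.58  0.44  1.77 -0.    0.92 -1.8 ]
t 7.93 p [ 0.5175 -0.2561  0.0408] yawy 70.21 z [ 0.0045 -0.0048 -1.    ] F [-2.52  1.55 11.12] w 0.0241 q [-0.58  0.44  1.77 -0.    0.92 -1.8 ]
```

View pics/d5.png

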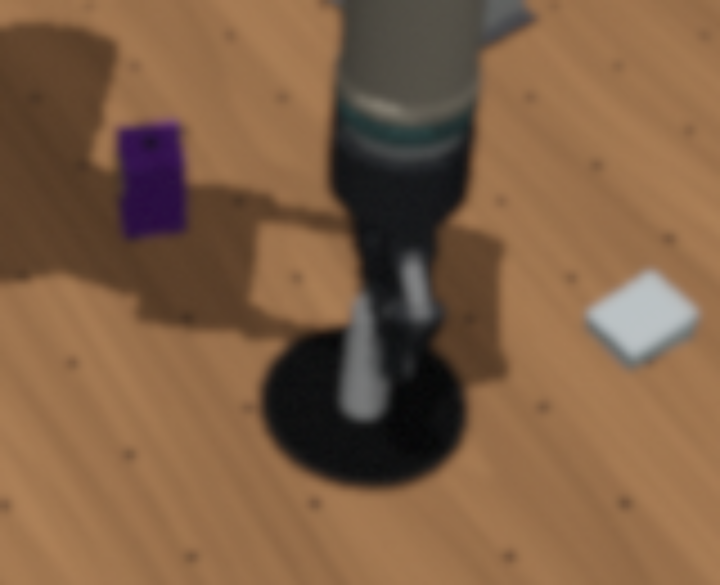

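It's seated, with 11 N at z = 0.0408, which fits the mat's 3 mm. I relax and release.

{"api": "apply_moves", "payload": {"moves": [0.01, 0, 0, 0, 0, 0, 0, 0.01, 0, 0, 0, 0, 0, 0, 0.04, 0, 0, 0, 0, 0, 0, 0.085, 0, 0, 0, 0, 0, 0, 0.085, 0, 0, 0, 0, 0, 0, 0.085, 0, 0, 0, 0, 0, 0, 0.085, 0, 0, 0, 0, 0, 0, 0.085, 0, 0, 0, 0, 0, 0]}}

```text
clock: 8.65
position: [0.5181, -0.2566, 0.0399]
ee_rot: [0.003, 0.172, 0.985, -0.002]
contact_force: [0.3, 0.6, -0.0]
width: 0.0849
```

```bash
python3 - <<'E'
from h import *
from rig import manip,imaging
s=manip.get_state();show(s);d=imaging.get_image("wrist")
cv2.imwrite("pics/w5.png",d["image"][:,:,::-1])
E
```

```text
t 8.65 p [ 0.5181 -0.2566  0.0399] yawy 70.2 z [ 0.005  -0.0053 -1.    ] F [ 0.29  0.57 -0.05] w 0.0849 q [-0.58  0.44  1.77 -0.    0.92 -1.8 ]
```

View pics/w5.png

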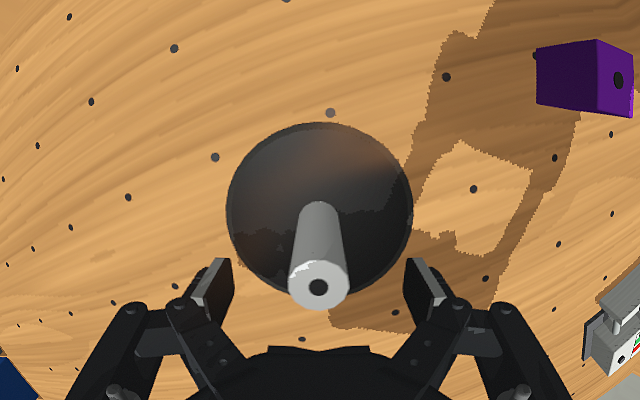

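The post stands free between the open jaws, with its top at (318,288), near the middle of the mat. I raise the arm.

{"api": "apply_moves", "payload": {"moves": [0.085, 0, 0, -0.015, 0, 0, 0, 0.085, 0, 0, -0.02, 0, 0, 0, 0.085, 0, 0, -0.025, 0, 0, 0, 0.085, 0, 0, -0.025, 0, 0, 0, 0.085, 0, 0, -0.02, 0, 0, 0, 0.085, 0, 0, -0.01, 0, 0, 0, 0.085, 0, 0.015, 0, 0, 0, 0, 0.085, 0, 0.02, 0, 0, 0, 0]}}

```text
clock: 9.37
position: [0.5282, -0.2252, 0.159]
ee_rot: [0.001, 0.174, 0.985, -0.003]
contact_force: [-0.5, 1.0, 0.1]
width: 0.085
```

```bash
python3 - <<'E'
from h import *
f32=np.float32
from rig import manip,imaging
d=imaging.get_image("wrist");s=manip.get_state();show(s)
cv2.imwrite("pics/w6.png",d["image"][:,:,::-1])
I=d["image"].astype(int)
h=((I[...,2]>I[...,1]+60)&(I[...,0]>100));c=max(cv2.findContours(h.astype(np.uint8),0,1)[0],key=cv2.contourArea)[:,0]
print("holder",cv2.boundingRect(c),cv2.minAreaRect(wray(d,c,.06)[:,:2].astype(f32)))
print(plan(s,[.477,-.063,.15],69.5))
E
```

```text
t 9.42 p [ 0.5294 -0.2212  0.1592] yawy 70.07 z [ 0.0034 -0.0019 -1.    ] F [0.37 2.28 1.24] w 0.0852 q [-0.52  0.32  1.63  0.    1.19 -1.74]Traceback (most recent call last):
  File "<stdin>", line 7, in <module>
ValueError: max() iterable argument is empty
```

View pics/w6.png

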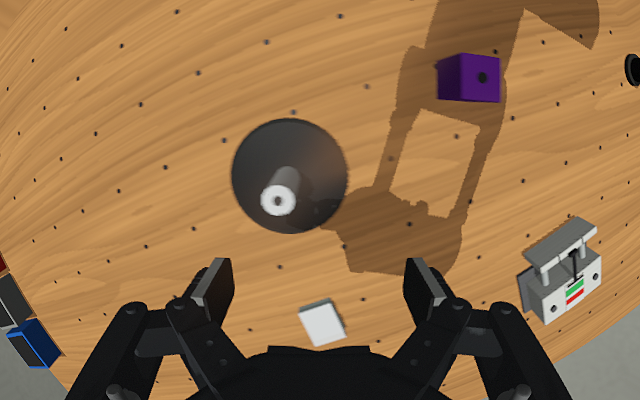

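The post is upright on the mat, with its top at (278,202). The holder is in shadow at (470,78). I move closer to it.

```bash
python3 - <<'E'
from h import *
from rig import manip,imaging
s=manip.get_state()
print(plan(s,[.469,-.061,.15],69.5))
E
```

```text
(array([0.1115, 0.13  , 0.0087]), array([-0.0006,  0.0039,  0.0099]))
```

{"api": "apply_moves", "payload": {"moves": [0.085, 0.018, 0.021, 0, 0, 0, 0, 0.085, 0.018, 0.021, 0, 0, 0, 0, 0.085, 0.018, 0.021, 0, 0, 0, 0, 0.085, 0.018, 0.021, 0, 0, 0, 0, 0.085, 0.018, 0.021, 0, 0, 0, 0, 0.085, 0.01, 0.014, 0, 0, 0, 0, 0.085, 0, 0, 0, 0, 0, 0, 0.085, 0, 0, 0, 0, 0, 0]}}

```text
clock: 10.08
position: [0.4737, -0.0698, 0.1577]
ee_rot: [0.003, 0.172, 0.985, -0.001]
contact_force: [-0.0, -0.3, -0.5]
width: 0.085
```

```bash
python3 - <<'E'
from h import *
f32=np.float32
from rig import manip,imaging
d=imaging.get_image("wrist");s=manip.get_state();show(s)
cv2.imwrite("pics/w7.png",d["image"][:,:,::-1]);pickle.dump(d,open("w7.pkl","wb"))
print(plan(s,[.469,-.061,.15],69.5))
E
```

```text
t 10.13 p [ 0.4737 -0.07    0.1577] yawy 70.14 z [ 0.0047 -0.0032 -1.    ] F [-0.03 -0.17  0.13] w 0.0851 q [-0.29  0.19  1.82 -0.    1.13 -1.51]
(array([0.0075, 0.0069, 0.0076]), array([-0.0014,  0.0055,  0.0112]))
```

View pics/w7.png

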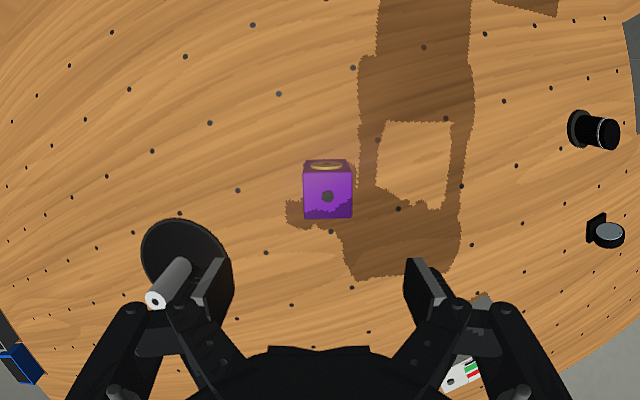

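```bash
python3 - <<'E'
from h import *
from rig import manip
d=pickle.load(open("w7.pkl","rb"));I=d["image"].astype(int)
m=box((I[...,2]>I[...,1]+25)&(I[...,0]>I[...,1]+10),285,150,370,230).astype(np.uint8)
c=max(cv2.findContours(m,0,1)[0],key=cv2.contourArea)[:,0]
c=c[c[:,1]>176]; print(cv2.boundingRect(c))
P=wray(d,[[303,172],[352,172],[352,218],[303,218],[327.5,195.5]],.06);print(P)
L=wray(d,c[c[:,0]<307],.06);Rr=wray(d,c[(c[:,0]>348)],.06)
for q in(L,Rr):
    v=cv2.fitLine(q[:,:2].astype(np.float32),2,0,.01,.01).ravel();print(np.degrees(np.arctan2(v[1],v[0])),v)
cv2.imwrite("pics/w7c.png",cv2.resize(d["image"][150:230,285:370,::-1],None,fx=7,fy=7,interpolation=2))
E
```

```text
(303, 177, 49, 42)
[[ 0.44468615 -0.07175209  0.06      ]
 [ 0.4577516  -0.03521842  0.06      ]
 [ 0.49477849 -0.04724038  0.06      ]
 [ 0.48100101 -0.08543928  0.06      ]
 [ 0.46954063 -0.05996828  0.06      ]]
-18.279526 [ 0.94953763 -0.3136532   0.4650491  -0.07900129]
-18.556236 [ 0.94801176 -0.31823528  0.47765705 -0.04264114]
```

View pics/w7c.png

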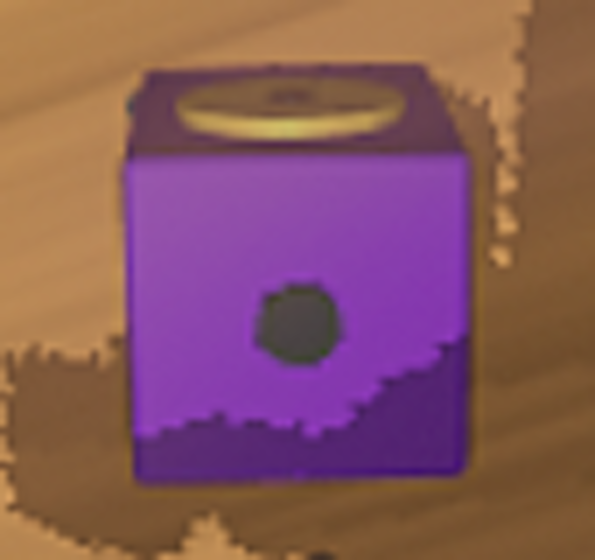

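The brass disc faces the robot. The top-hole centre gives the holder at about (0.470, -0.060), with its jaw axis about 71°. I align and descend.

```bash
python3 - <<'E'
from h import *
from rig import manip
s=manip.get_state();print(plan(s,[.4705,-.060,.085],71))
E
```

```text
(array([0.0068, 0.0084, 0.0726]), array([-0.0015,  0.0055, -0.0149]))
```

{"api": "apply_moves", "payload": {"moves": [0.085, 0.004, 0.005, 0.01, 0, 0.005, -0.007, 0.085, 0.003, 0.004, 0.015, 0, 0, -0.007, 0.085, 0, 0, 0.018, 0, 0, 0, 0.085, 0, 0, 0.015, 0, 0, 0, 0.085, 0, 0, 0.008, 0, 0, 0, 0.085, 0, 0, 0.004, 0, 0, 0, 0.085, 0, 0, 0, 0, 0, 0, 0.085, 0, 0, 0, 0, 0, 0]}}

```text
clock: 10.8
position: [0.474, -0.0647, 0.0822]
ee_rot: [0.001, 0.168, 0.986, -0.002]
contact_force: [0.4, -0.8, -0.0]
width: 0.085
```

```bash
python3 - <<'E'
from h import *
from rig import manip,imaging
s=manip.get_state();show(s);print(plan(s,[.4705,-.060,.016],71))
d=imaging.get_image("wrist");cv2.imwrite("pics/w8.png",d["image"][:,:,::-1])
E
```

```text
t 10.8 p [ 0.474  -0.0647  0.0822] yawy 70.67 z [ 0.002  -0.0037 -1.    ] F [ 0.39 -0.78 -0.03] w 0.085 q [-0.28  0.27  1.93 -0.    0.94 -1.51]
(array([0.0051, 0.0034, 0.0662]), array([-0.0028,  0.0031, -0.0058]))
```

View pics/w8.png

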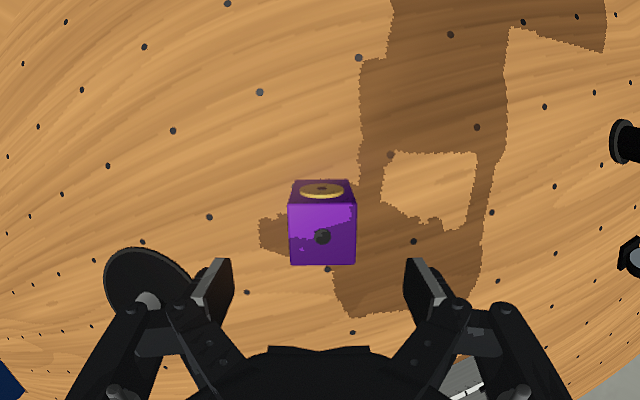

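The holder is centred between the jaws, with its hole at (323,236). I descend.

{"api": "apply_moves", "payload": {"moves": [0.085, 0.003, 0.002, 0.008, 0, 0.003, -0.003, 0.085, 0.002, 0.001, 0.014, 0, 0, -0.003, 0.085, 0, 0, 0.014, 0, 0, 0, 0.085, 0, 0, 0.012, 0, 0, 0, 0.085, 0, 0, 0.007, 0, 0, 0, 0.085, 0, 0, 0.003, 0, 0, 0, 0.085, 0, 0, 0.001, 0, 0, 0, 0.085, 0, 0, 0, 0, 0, 0]}}

```text
clock: 11.52
position: [0.4744, -0.0608, 0.0239]
ee_rot: [0.005, 0.165, 0.986, -0.002]
contact_force: [0.3, 0.5, -0.3]
width: 0.0846
```

```bash
python3 - <<'E'
from h import *
from rig import manip,imaging
s=manip.get_state();show(s);print(plan(s,[.4705,-.060,.016],71))
E
```

```text
t 11.52 p [ 0.4744 -0.0608  0.0239] yawy 71.04 z [ 0.0099 -0.0054 -0.9999] F [ 0.26  0.53 -0.34] w 0.0846 q [-0.27  0.35  2.01 -0.    0.77 -1.51]
(array([ 0.0041, -0.0005,  0.0079]), array([-0.0018,  0.0111,  0.0008]))
```

{"api": "apply_moves", "payload": {"moves": [0.085, 0.002, 0, 0.003, 0, 0.006, 0, 0.085, 0.002, 0, 0.003, 0, 0.005, 0, 0.085, 0, 0, 0.001, 0, 0, 0, 0.05, 0, 0, 0, 0, 0, 0, 0.03, 0, 0, 0, 0, 0, 0, 0.03, 0, 0, 0, 0, 0, 0, 0.03, 0, 0, 0, 0, 0, 0, 0.03, 0, 0, 0, 0, 0, 0], "newtons": 70}}

```text
clock: 12.18
position: [0.4722, -0.0602, 0.0185]
ee_rot: [0.002, 0.164, 0.986, -0.001]
contact_force: [-0.3, 0.1, -1.5]
width: 0.0393
```

```bash
python3 - <<'E'
from h import *
from rig import manip,imaging
s=manip.get_state();show(s)
d=imaging.get_image("wrist");cv2.imwrite("pics/w9.png",d["image"][:,:,::-1])
E
```

```text
t 12.18 p [ 0.4722 -0.0602  0.0185] yawy 71.07 z [ 0.0032 -0.0032 -1.    ] F [-0.27  0.06 -1.49] w 0.0393 q [-0.27  0.36  2.01 -0.    0.77 -1.51]
```

View pics/w9.png

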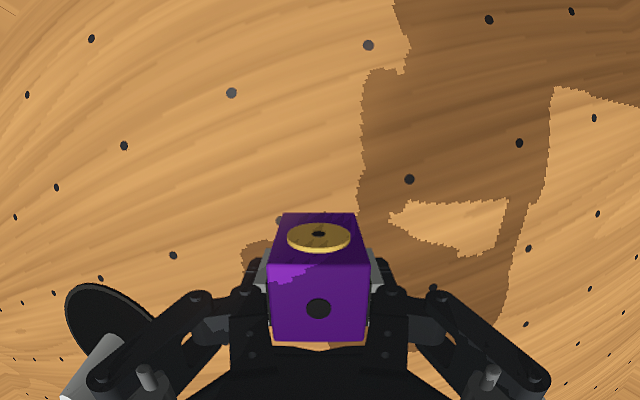

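The holder is gripped (39.3 mm) and square in the jaws, with its hole at (318,308) and the disc toward the robot. I lift 20 mm and turn it to the stop's yaw.

```bash
python3 - <<'E'
from h import *
from rig import manip,imaging
d=imaging.get_image("wrist");s=manip.get_state()
W=wray(d,[318,308],.060);print(W-s["position"],Rt(s).inv().apply(W-s["position"]))
E
```

```text
[[-0.00162201  0.00121319  0.04156073]] [[ 0.00177454  0.00053611 -0.04156874]]
```

{"api": "apply_moves", "payload": {"moves": [0.03, 0, 0, -0.005, 0, 0, 0, 0.03, 0, 0, -0.01, 0, 0, -0.05, 0.03, 0, 0, -0.006, 0, 0, -0.09, 0.03, 0, 0, 0, 0, 0, -0.1, 0.03, 0, 0, 0, 0, 0, -0.1, 0.03, 0, 0, 0, 0, 0, -0.09, 0.03, 0, 0, 0, 0, 0, -0.06, 0.03, 0, 0, 0, 0, 0, 0]}}

```text
clock: 12.95
position: [0.4694, -0.0589, 0.0402]
ee_rot: [-0.001, -0.091, 0.996, -0.0]
contact_force: [0.3, 0.1, -2.8]
width: 0.0392
```

```bash
python3 - <<'E'
from h import *
from rig import manip,imaging
s=manip.get_state();show(s);print(plan(s,[.6255,.0266,.035],99.8))
E
```

```text
t 12.95 p [ 0.4694 -0.0589  0.0402] yawy 100.49 z [-2.3e-03 -8.0e-04 -1.0e+00] F [ 0.31  0.12 -2.8 ] w 0.0392 q [-0.27  0.32  1.99 -0.    0.83 -2.02]
(array([-0.169 ,  0.0556,  0.0048]), array([-0.0004, -0.0024,  0.012 ]))
```

{"api": "apply_moves", "payload": {"moves": [0.03, -0.02, 0.007, 0, 0, 0, 0.006, 0.03, -0.028, 0.009, 0, 0, 0, 0.006, 0.03, -0.03, 0.01, 0.001, 0, 0, 0, 0.03, -0.03, 0.01, 0.001, 0, 0, 0, 0.03, -0.03, 0.01, 0.001, 0, 0, 0, 0.03, -0.015, 0.006, 0, 0, 0, 0, 0.03, 0, 0, 0, 0, 0, 0, 0.03, 0, 0, 0, 0, 0, 0]}}

```text
clock: 13.62
position: [0.6132, 0.0227, 0.0341]
ee_rot: [-0.005, -0.077, 0.997, 0.001]
contact_force: [0.2, 0.3, -2.4]
width: 0.0389
```

```bash
python3 - <<'E'
from h import *
from rig import manip,imaging
s=manip.get_state();show(s);print(plan(s,[.6455,.030,.022],99.8))
d=imaging.get_image("wrist");cv2.imwrite("pics/w10.png",d["image"][:,:,::-1]);pickle.dump(d,open("w10.pkl","wb"))
d=imaging.get_image("scene");cv2.imwrite("pics/s10.png",cv2.resize(d["image"][190:320,230:390,::-1],None,fx=4.5,fy=4.5))
E
```

```text
t 13.62 p [0.6132 0.0227 0.0341] yawy 98.86 z [-0.0098  0.0011 -1.    ] F [ 0.19  0.29 -2.44] w 0.0389 q [-0.08  0.5   1.68  0.    0.97 -1.8 ]
(array([-0.0332,  0.0022,  0.0117]), array([ 0.0027, -0.0095, -0.0164]))
```

View pics/w10.png

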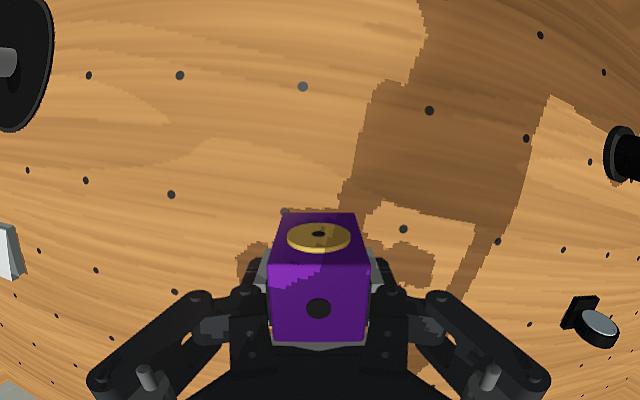

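View pics/s10.png

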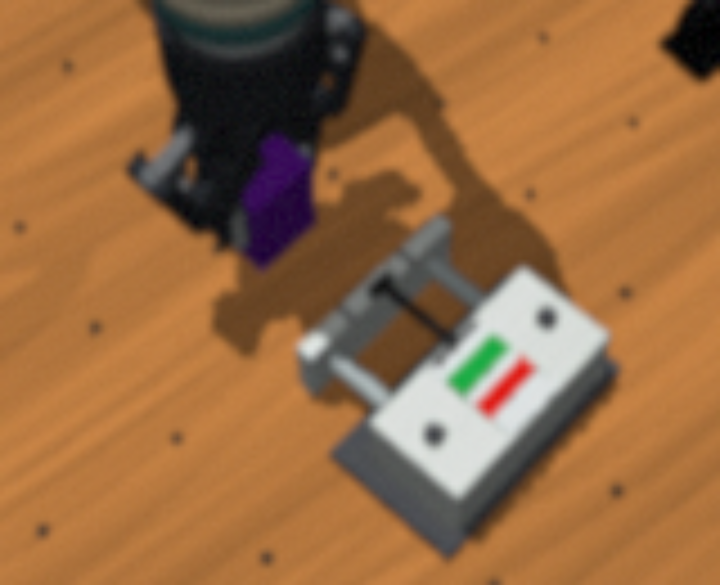

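The holder faces the plate with a gap of about 50 mm, and the post's spot is clear. I close the gap to about 15 mm, lower to about 3 mm above the bench and correct yaw and tilt.

{"api": "apply_moves", "payload": {"moves": [0.03, -0.01, 0.001, 0.003, 0.001, -0.005, -0.008, 0.03, -0.012, 0.001, 0.003, 0.001, -0.005, -0.008, 0.03, -0.01, 0, 0.003, 0, 0, 0, 0.03, -0.004, 0, 0.002, 0, 0, 0, 0.03, 0, 0, 0.001, 0, 0, 0, 0.03, 0, 0, 0, 0, 0, 0, 0.03, 0, 0, 0, 0, 0, 0, 0.03, 0, 0, 0, 0, 0, 0]}}

```text
clock: 14.38
position: [0.6467, 0.0281, 0.0201]
ee_rot: [-0.002, -0.083, 0.997, 0.0]
contact_force: [0.6, -0.7, -1.8]
width: 0.0396
```

```bash
python3 - <<'E'
from h import *
from rig import manip,imaging
s=manip.get_state();show(s);print(plan(s,[.6667,.0338,.0215],99.8))
E
```

```text
t 14.38 p [0.6467 0.0281 0.0201] yawy 99.58 z [-4.e-03  4.e-04 -1.e+00] F [ 0.61 -0.69 -1.83] w 0.0396 q [-0.06  0.55  1.62  0.    0.98 -1.8 ]
(array([-0.0207,  0.0023, -0.0015]), array([ 0.0011, -0.0039, -0.0039]))
```

{"api": "apply_moves", "payload": {"moves": [0.03, -0.004, 0.001, -0.001, 0.001, -0.002, -0.002, 0.03, -0.005, 0.001, -0.001, 0, -0.002, -0.002, 0.03, -0.005, 0.0005, 0, 0, 0, 0, 0.03, -0.004, 0, 0, 0, 0, 0, 0.03, -0.003, 0, 0, 0, 0, 0, 0.03, -0.002, 0, 0, 0, 0, 0, 0.03, -0.001, 0, 0, 0, 0, 0, 0.03, 0, 0, 0, 0, 0, 0]}}

```text
clock: 15.05
position: [0.6663, 0.0344, 0.0225]
ee_rot: [-0.006, -0.086, 0.996, -0.0]
contact_force: [-4.1, -0.7, 0.6]
width: 0.0391
```

```bash
python3 - <<'E'
from h import *
from rig import manip,imaging
d=imaging.get_image("scene");s=manip.get_state();show(s);print(plan(s,[.6667+.0128,.0338+.0022,.0215],99.8))
cv2.imwrite("pics/s11.png",cv2.resize(d["image"][190:320,230:390,::-1],None,fx=4.5,fy=4.5))
E
```

```text
t 15.1 p [0.6662 0.0344 0.0225] yawy 99.85 z [-0.0113 -0.0017 -0.9999] F [-3.59 -1.02  0.08] w 0.0395 q [-0.05  0.58  1.56 -0.    1.02 -1.79]
(array([-0.0134, -0.0007,  0.0009]), array([ 0.0002, -0.0114,  0.0009]))
```

View pics/s11.png

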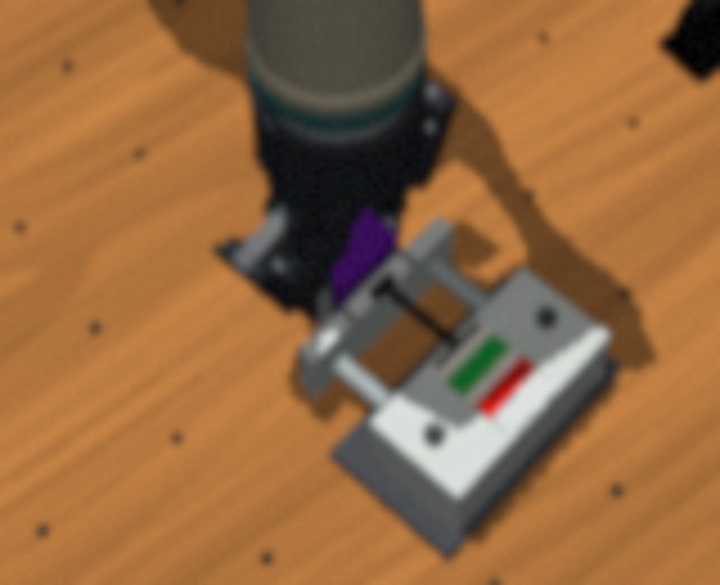

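The plain face is in contact (about 4 N at the expected position), centred between the marks, with the plate not yet moved. I press in small steps.

{"api": "apply_moves", "payload": {"moves": [0.03, -0.0025, 0, 0, 0, -0.004, 0, 0.03, -0.0025, 0, 0, 0, -0.004, 0, 0.03, -0.0025, 0, 0, 0, -0.004, 0, 0.03, -0.0025, 0, 0, 0, -0.003, 0, 0.03, -0.0025, 0, 0, 0, -0.002, 0, 0.03, -0.002, 0, 0, 0, -0.002, 0, 0.03, -0.0015, 0, 0, 0, -0.001, 0, 0.03, -0.0012, 0, 0, 0, 0, 0]}}

```text
clock: 15.77
position: [0.6724, 0.0355, 0.0224]
ee_rot: [-0.006, -0.086, 0.996, 0.0]
contact_force: [-5.2, -2.2, 2.8]
width: 0.0394
```

```bash
python3 - <<'E'
from h import *
from rig import manip,imaging
s=manip.get_state();show(s);print(plan(s,[.6667+.0128,.0338+.0022,.0215],99.8))
E
```

```text
t 15.77 p [0.6724 0.0355 0.0224] yawy 99.83 z [-1.220e-02 -6.000e-04 -9.999e-01] F [-5.18 -2.17  2.83] w 0.0394 q [-0.05  0.59  1.54 -0.    1.03 -1.79]
(array([-0.0071, -0.0007,  0.0008]), array([ 0.0015, -0.0121,  0.0006]))
```

{"api": "apply_moves", "payload": {"moves": [0.03, -0.0025, 0, 0, 0, -0.006, 0, 0.03, -0.0025, 0, 0, 0, -0.005, 0, 0.03, -0.0025, 0, 0, 0, -0.004, 0, 0.03, -0.0025, 0, 0, 0, -0.004, 0, 0.03, -0.0025, 0, 0, 0, -0.004, 0, 0.03, -0.0025, 0, 0, 0, -0.003, 0, 0.03, -0.0018, 0, 0, 0, -0.003, 0, 0.03, -0.0015, 0, 0, 0, -0.002, 0]}}

```text
clock: 16.43
position: [0.6747, 0.0359, 0.0224]
ee_rot: [-0.006, -0.086, 0.996, 0.001]
contact_force: [-7.3, -2.3, 2.6]
width: 0.0396
```

```bash
python3 - <<'E'
from h import *
from rig import manip,imaging
s=manip.get_state();show(s);print(plan(s,[.6667+.0128,.0338+.0022,.0215],99.8))
E
```

```text
t 16.43 p [0.6747 0.0359 0.0224] yawy 99.84 z [-1.200e-02  9.000e-04 -9.999e-01] F [-7.34 -2.27  2.59] w 0.0396 q [-0.05  0.59  1.54  0.    1.03 -1.79]
(array([-0.0048, -0.0007,  0.0008]), array([ 0.0029, -0.0117,  0.0007]))
```

{"api": "apply_moves", "payload": {"moves": [0.03, -0.003, 0, 0, 0, -0.006, 0, 0.03, -0.003, 0, 0, 0, -0.006, 0, 0.03, -0.003, 0, 0, 0, -0.006, 0, 0.03, -0.003, 0, 0, 0, -0.006, 0, 0.03, -0.003, 0, 0, 0, -0.006, 0, 0.03, -0.003, 0, 0, 0, -0.005, 0, 0.03, -0.002, 0, 0, 0, -0.005, 0, 0.03, -0.0018, 0, 0, 0, -0.005, 0]}}

```text
clock: 17.1
position: [0.6769, 0.0363, 0.0223]
ee_rot: [-0.002, -0.086, 0.996, 0.002]
contact_force: [-7.5, -2.6, 2.6]
width: 0.0392
```

```bash
python3 - <<'E'
from h import *
from rig import manip,imaging
for i in range(3):
    s=manip.get_state();show(s);d=imaging.get_image("scene")
print(plan(s,[.6667+.0128,.0338+.0022,.0215],99.8))
cv2.imwrite("pics/s12.png",cv2.resize(d["image"][220:320,280:380,::-1],None,fx=6,fy=6))
d=imaging.get_image("side");cv2.imwrite("pics/d12.png",d["image"][:,:,::-1])
E
```

```text
t 17.1 p [0.6769 0.0363 0.0223] yawy 99.85 z [-0.0048  0.0038 -1.    ] F [-7.48 -2.57  2.65] w 0.0392 q [-0.05  0.59  1.54  0.    1.02 -1.8 ]
t 17.15 p [0.6768 0.0363 0.0222] yawy 99.85 z [-0.005   0.0038 -1.    ] F [-8.49 -2.58  3.56] w 0.0395 q [-0.05  0.59  1.54  0.    1.02 -1.8 ]
t 17.2 p [0.6769 0.0363 0.0223] yawy 99.85 z [-0.0049  0.0038 -1.    ] F [-7.16 -1.46  2.95] w 0.0396 q [-0.05  0.59  1.54  0.    1.02 -1.8 ]
(array([-0.0026, -0.0007,  0.0007]), array([ 0.0046, -0.0042,  0.0009]))
```

View pics/s12.png

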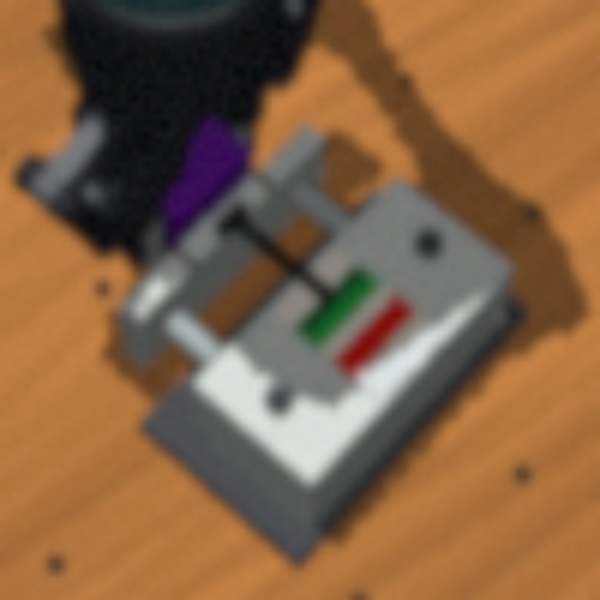

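View pics/d12.png

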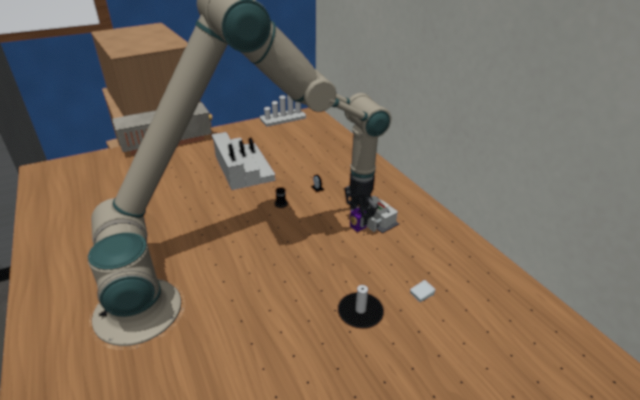

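The pointer tip has just entered the green band (about 10 mm by position, about 8 N), and the post stands on the mat in the side view at (362,300). I press a little more to sit mid-band.

{"api": "apply_moves", "payload": {"moves": [0.03, -0.0035, 0, 0, -0.002, -0.004, 0, 0.03, -0.0035, 0, 0, 0, -0.004, 0, 0.03, -0.0035, 0, 0, 0, -0.005, 0, 0.03, -0.0035, 0, 0, 0, -0.005, 0, 0.03, -0.0035, 0, 0, 0, -0.005, 0, 0.03, -0.003, 0, 0, 0, -0.005, 0, 0.03, -0.0025, 0, 0, 0, -0.005, 0, 0.03, -0.0025, 0, 0, 0, -0.005, 0]}}

```text
clock: 17.97
position: [0.6795, 0.0369, 0.0223]
ee_rot: [-0.006, -0.086, 0.996, 0.004]
contact_force: [-9.4, -2.1, 3.8]
width: 0.0393
```

```bash
python3 - <<'E'
from h import *
from rig import manip,imaging
F=[]
for i in range(12):
    s=manip.get_state();F.append(s["contact_force"]);d=imaging.get_image("scene")
    if i%5==0: show(s)
show(s);u=np.array([np.cos(.171),np.sin(.171),0]);print("push",-np.array(F)@u, "travel",(s["position"]-[.6667,.0338,.0215])@u)
cv2.imwrite("pics/s13.png",cv2.resize(d["image"][220:320,280:380,::-1],None,fx=6,fy=6))
I=d["image"].astype(int);m=box(I.sum(-1)<120,125,245,200,310);
cv2.imwrite("pics/s13f.png",d["image"][:,:,::-1])
W=cloud(d);b=box((d["range_z"]>.1)&(W[...,2]>.072)&(W[...,2]<.084),120,230,205,310);print("post top",b.sum(),W[b].mean(0))
E
```

```text
t 17.97 p [0.6795 0.0369 0.0223] yawy 99.88 z [-0.0122  0.0067 -0.9999] F [-9.37 -2.05  3.82] w 0.0393 q [-0.05  0.6   1.52  0.01  1.03 -1.8 ]
t 18.22 p [0.6795 0.0368 0.0223] yawy 99.87 z [-0.0121  0.0066 -0.9999] F [-7.97 -3.23  4.7 ] w 0.0391 q [-0.05  0.6   1.52  0.01  1.03 -1.8 ]
t 18.47 p [0.6795 0.0368 0.0223] yawy 99.88 z [-0.0121  0.0066 -0.9999] F [-9.62 -2.52  3.69] w 0.0391 q [-0.05  0.6   1.52  0.01  1.03 -1.8 ]
t 18.52 p [0.6795 0.0369 0.0223] yawy 99.88 z [-0.0121  0.0067 -0.9999] F [-8.47 -3.06  3.47] w 0.0393 q [-0.05  0.6   1.52  0.01  1.03 -1.8 ]
push [ 9.58452517  8.78220539  8.96676475  9.4971347   9.26754262  8.40180623
  9.40412077  8.29643949  8.36117946 10.22303883  9.90585071  8.86999453] travel 0.013109234235585698
post top 125 [ 0.50879307 -0.25278903  0.07777907]
```

View pics/s13.png

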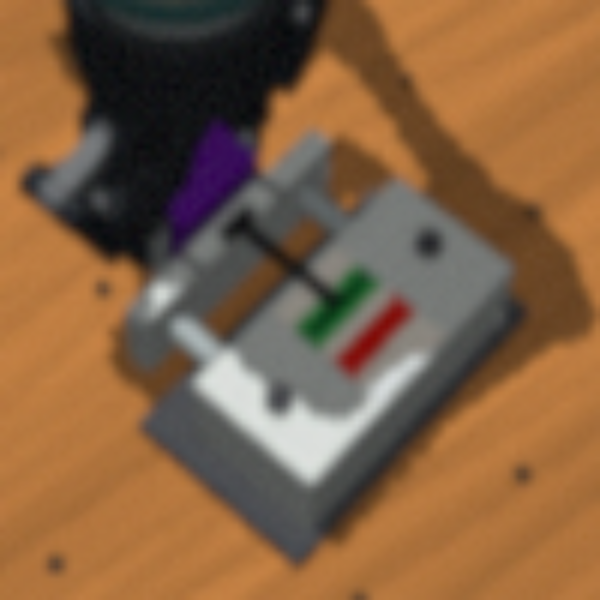

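View pics/s13f.png

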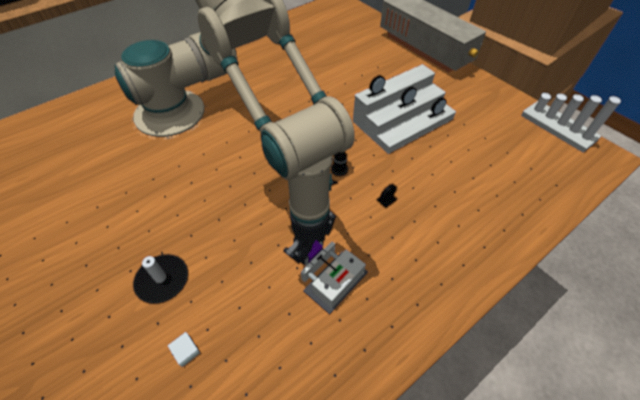

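The pointer is inside the green band: travel 13.1 mm, push about 9 N and steady. The post stands on the mat at (0.509, -0.253). I make a last check of the holder in the grip.

```bash
python3 - <<'E'
from h import *
from rig import manip,imaging
d=imaging.get_image("wrist");cv2.imwrite("pics/w14.png",d["image"][:,:,::-1])
s=manip.get_state();show(s);print(np.abs(s["qd"]).max())
E
```

```text
t 18.62 p [0.6795 0.0368 0.0223] yawy 99.88 z [-0.0121  0.0066 -0.9999] F [-8.06 -2.5   3.71] w 0.0393 q [-0.05  0.6   1.52  0.01  1.03 -1.8 ]
0.002489817685813981
```

View pics/w14.png

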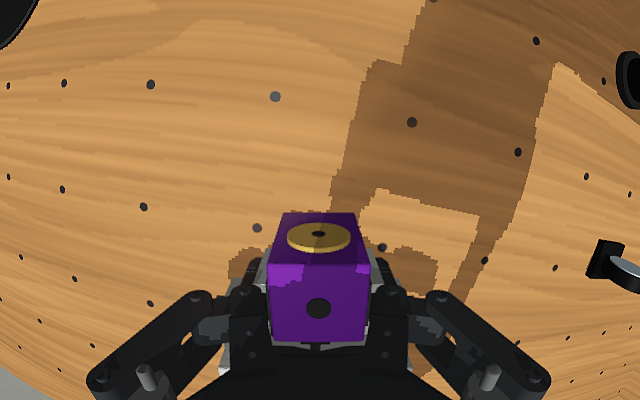

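The holder sits in the grip exactly as when it was picked up (hole at (318,308), no slip or tilt). I hand the job in.

```bash
python3 - <<'E'
from rig import workorder
print(workorder.sign_off())
E
```

```text
the job is handed in; nothing more can be done
None
```

I moved the chrome post onto the rubber mat and pressed the pinhole holder against the stop. I then handed the job in while still holding it, at about 18.6 s on the robot's clock. The sign-off gives no verdict, so this rests on my own checks.

- **Post:** it stands upright and let go. The last picture puts its top within about 1 mm of the mat centre.
- **Press:** the plate is pushed in about 13 mm by arm position. The measured push was about 9 N, noisy between 8.3 and 10.2 N, against 8.6 N expected from the spring. The pointer tip is inside the green band, and the plate stayed well short of the end of its travel.
- **Holder:** its yaw is within 0.1° of the measured stop direction and it is centred to about 1 mm. The tool tilt is about 0.014 rad. Its underside is about 4 mm off the bench, it has not slipped in the grip, and the arm is still.
- **Disagreements:** the camera views differed by 2–3 mm in places. The holder's starting yaw varied by about 3° between views, and the grip squared it up. A vertical reaction of about 3–4 N also showed during pressing, probably friction at the plate.
- **Wedge, pedestal and mirror mount:** they look unmoved in the final scene picture. I did not measure them again.

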